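Hang the brass lantern and slide it into its marked notch

TASK

Hook the small brass lantern over the bare middle of the wooden rail, between its two notches, and then slide it along the rail, without lifting it off, towards the yellow tile until its hook drops fully into the notch on that side. Leave it hanging straight there, with no more than a slight sway, and leave the other things on the table where they stand.

Things in the scene. Friction and masses are not known exactly. Their poses are not given: they have to be found in the camera images.
- lantern: Loose brass lantern standing upright on the table, about 0.3 kg: body 68 mm across, 76 mm high, with a black strap hook and a wooden grip block on top, 189 mm high in all. Origin: centre of its underside, z up. The hook is a C seen along y, open to +x: lantern x must be square to the rail and point across it when it is hooked on.
- hook_roof (a point): Middle of the underside of the hook's roof, 143 mm above the lantern's origin, same axes: it rests on the rail. Strap 24 mm wide (y), roof 6 mm thick, legs 5 mm thick, 26 mm apart inside. The +x leg ends free 16 mm below this point; the -x leg runs down to a cross strap over the body, its top 54 mm below this point. The rail goes in level from +x, through the 38 mm mouth under the free leg.
- lantern_grip (a point): Middle of the wooden grip block, 171 mm above the lantern's origin, same axes. The block is 22 mm (x) by 24 mm (y) by 40 mm high, 149 to 189 mm above the origin, and stands on the hook's roof; pinch it from above.
- stand: Fixed stand: dark base board 18 mm thick, x -45 to +105 mm, y -235 to +235 mm, with black posts 208 mm high at y = -222 and +222 mm that carry a pale wooden rail along y, straight above the origin. Rail: 18 mm thick (x), 22 mm high, flat top 215 mm above the table. Origin: on the table under the rail's middle, z up.
- rail_middle (a point): Middle of the rail's top face, 215 mm above the table, axes as the stand's: where to hook the lantern on, within 25 mm. The rail is level for 60 mm either side; beyond, on each side, its top has one notch with upright walls, 32 mm long (y), 8 mm deep (floor 207 mm above the table). A hook over the notch drops 8 mm.
- yellow_tile: Fixed yellow tile, 40 by 76 mm, 4 mm thick, on the base board 75 mm beyond the rail (+x); origin: centre of its underside, y along the rail. It is on either side of the middle and marks the stretch where the wanted notch lies. The notch's exact place differs each time and is not reported: its centre is up to 22 mm either way (along y) from the tile's middle.
- green_tile: Fixed green tile of the same size, marking the other notch (not wanted).
- cactus: Bystander, loose: small round cactus in a brown pot, 72 mm across, 78 mm high. Origin: centre of its underside.
- tumbler: Bystander, loose: amber glass tumbler, 72 mm across, 70 mm high, open top. Origin: centre of its underside.
- shell: Bystander, loose: big pale sea shell, 118 mm long, 60 mm high, lying on the table. Origin: centre of its underside.

How it is judged:
On the way:
1. the lantern's hook rests on the rail's top in its bare middle, within 35 mm of the middle (y of hook_roof in the frame of stand between -0.035 and 0.035 m and x of hook_roof in the frame of stand between -0.008 and 0.008 m and z of hook_roof in the frame of stand between 0.21 and 0.218 m), for 0.15 s.
At the end, for the whole second after the job is handed in: The lantern hangs in the notch on the yellow tile's side: its hook's roof within 3 mm of the notch's floor, less than 10 mm off the rail's line and within 32 mm of the tile's middle along the rail; within 0.2 rad of upright, with at most a slight sway (80 mm/s, 0.6 rad/s) (y of hook_roof in the frame of yellow_tile between -0.032 and 0.032 m and x of hook_roof in the frame of stand between -0.01 and 0.01 m and z of hook_roof in the frame of stand between 0.2 and 0.21 m and angle between lantern's own z axis and vertical below 0.2 rad and linear speed of lantern below 0.08 m/s and angular speed of lantern below 0.6 rad/s); the robot touches nothing.
It fails at once if the lantern is lifted more than 12 mm off the rail (or carried over the rail) away from the bare middle: the hook within 30 mm of the rail's line, more than 60 mm from its middle (x of hook_roof in the frame of stand between -0.03 and 0.03 m and z of hook_roof in the frame of stand above 0.227 m and (y of hook_roof in the frame of stand between 0.06 and 0.2 m or y of hook_roof in the frame of stand between -0.2 and -0.06 m)).
It fails at once if the cactus, tumbler or shell is moved more than 30 mm (distance of any of cactus, tumbler, shell from where it was at the start of the episode above 0.03 m).
It also fails if it takes over 64 s, if anything falls off the work surface, if the arm or the gripper's body presses on something with over 40 N, if the wrist force passes 120 N, or if a joint passes its speed limit or range.

ROBOT

A 7-joint arm with a two-finger parallel gripper is mounted at the origin on the work surface. World frame = base frame: x ahead of the robot, y to its left, z up, the work surface at z = 0. Lengths are in m, angles in rad, forces in N, time in s.
With the tool pointing down it reaches from about 0.4 to 0.75 m from the base axis. Payload 19.5 kg.
Tool frame: the origin (TCP) lies on the centre line of the jaws, within the pads' length; the fingertips stand 11 mm ahead of it and the grasp point (between the pads) lies 8 mm behind it; z points along the fingers, y is the line along which they close (so a half turn about z gives the same grasp; the last joint's range is limited). The gripper opens to 85 mm and grips with 20 to 120 N. Pads are 22 mm wide; open, the fingers measure 114 mm over their backs; the gripper's body (76 mm by 85 mm) begins 54 mm behind the grasp point. The pads swing forward as they close: fully open they stand 13 mm farther back than shut.
Start: joints at [1.062, 0.707, -0.028, 1.485, 0.022, 0.951, -0.075], TCP at [0.259, -0.513, 0.216] pointing down, gripper open.
Joint ranges: [-2.71, 2.71], [-0.32, 2.16], [-1.57, 1.52], [0, 2.45], [-1.46, 4.6], [0, 2.02], [-2.83, 2.83]. Speed limits (rad/s): [1.89, 1.89, 2.57, 2.57, 3.01, 3.01, 3.01].

INTERFACE

Orientations are given as a 3x3 rotation matrix whose columns are the frame's x, y, z axes.
In Python, from cell import get_state, camera, get_calibration, hand_in gives the robot as it stands.
- The arm moves only by the tool servo_tool, never from a script. Its argument "moves" is a list of rows, each an object with "translation": the shift along the tool's x, y, z in m, a list of three; "yaw": the turn about the tool's z in rad; "fingers": the gripper's target within -1 to 1 (shut at 1, half-way at 0, fully open at -1). In form: [{"translation": [tx, ty, tz], "yaw": yaw, "fingers": fingers}, ...]. A call has 1 to 5 rows; each row is the pose to reach, as a shift and turn from the pose commanded when the call began, along the tool's axes at that moment; what a row does not reach only later rows make up. A row lasts 1/8 s, in which the tool goes at most 62.5 mm and 10.7 degrees, less where a joint would pass 70% of its speed; a pose out of reach is approached as far as the arm can. A call with a gripper value outside its range is refused whole. The fingers move at their own pace and stop on an object; the grip force is fixed at half the most. Time passes only in rows, so rows that repeat a pose let the fingers close. It gives the time, the measured TCP pose, the force, the opening and the grip force at its end, in the units of the state.
- get_state(): the state, without advancing time (a new reading comes with each control period).
- camera(name): name is "side" or "top" or "wrist"; returns the picture (480x640x3 uint8, red, green, blue); there is no depth.
- get_calibration(name): a dict with "fx", "fy", "cx", "cy" (pixels), "position" and "rotation" of the camera in the world. Camera axes: x right, y up, looking along -z (the intrinsics and any distortion apply to the point x, -y, -z); pixel columns grow to the right and rows downward; lengths in m; the calibration is good to about 2 mm. The wrist camera is an equidistant fisheye: a pixel r from the principal point sees the ray r / f radians off the axis. A picture is of the moment at which its call begins: read the wrist's pose just before it. get_calibration takes no time and is no camera call; for the wrist camera it gives the pose at the moment of the call.
- hand_in(): hands the job in; it is judged then, once.
The state is a dict: "clock": time; "joint_positions": joint angles; "qvel": joint speeds; "joint_torque": joint torques, N m; "tcp_pos": TCP position; "orientation": TCP orientation; "wrist_force": force on the tool from outside, world axes, zero at the start; "torque": the same for the moment, N m; "finger_gap": opening from 0.0 (shut) to 1.0 (fully open); "grasp_force": force on a finger pad.
Only numpy, scipy, OpenCV 4.12 (cv2) and the standard library are available. Lean on these libraries where they do the work, as an engineer would, in place of code of your own. Each camera call takes 0.05 s, during which the arm holds its last target. There are 200 camera calls.

## Working session

There is one attempt and no reset: what is moved stays moved. The work goes in short steps, Python scripts to look and compute and a tool call to move; the robot and the scene stay as the last step left them, time stands still between calls to the robot, and variables do not carry over. Pictures are saved under pics/ and viewed, at most 10 in all, crops included, and the job is handed in when it is done.

Besides the shell and the picture viewer there is one more tool, called after "Emit:" as a command line: name --argument value ..., lists and objects as JSON in quotes. servo_tool: Moves the arm, as the interface text tells. Its arguments: {"type":"object","properties":{"moves":{"type":"array","items":{"type":"object","properties":{"translation":{"type":"array","items":{"type":"number"}},"yaw":{"type":"number"},"fingers":{"type":"number"}}}}},"required":["moves"]}

```bash
mkdir -p pics; cat > h.py <<'E'
import numpy as np, cv2
from cell import get_state, camera, get_calibration, hand_in
def ray(c,u,v):
    d=np.array([(u-c["cx"])/c["fx"],-(v-c["cy"])/c["fy"],-1.0])
    return np.array(c["position"]),np.array(c["rotation"])@d
def onz(c,u,v,z):
    p,d=ray(c,u,v); return p+d*(z-p[2])/d[2]
def proj(c,P):
    q=np.array(c["rotation"]).T@(np.array(P)-c["position"]); return c["cx"]+c["fx"]*q[0]/-q[2], c["cy"]-c["fy"]*q[1]/-q[2]
E
python3 - <<'E'
from h import *
for n in("top","side"):
    i=camera(n); cv2.imwrite(f"pics/{n}0.png",i[:,:,::-1]); print(n,get_calibration(n))
s=get_state(); print(s["orientation"],s["clock"])
E
```

```text
top {'fx': 604.2839277777342, 'fy': 604.2839277777342, 'cx': 313.1150807037517, 'cy': 238.2590828159592, 'position': array([0.50454913, 0.09621194, 1.41563959]), 'rotation': array([[-0.01543173,  0.99839962, -0.05440652],
       [-0.99987712, -0.01555888, -0.00191418],
       [-0.00275762,  0.05437029,  0.99851703]])}
side {'fx': 483.05176220759665, 'fy': 483.05176220759665, 'cx': 314.0939664985824, 'cy': 233.2066344536802, 'position': array([ 0.44457124, -0.58094508,  0.87872627]), 'rotation': array([[ 0.97772923,  0.16037145, -0.13537562],
       [-0.20972325,  0.72245772, -0.65884064],
       [-0.00785606,  0.67255917,  0.74000165]])}
[[ 8.93000176e-01  4.50056072e-01 -4.67452773e-04]
 [ 4.50056313e-01 -8.92999769e-01  8.53063290e-04]
 [-3.35089051e-05 -9.72165739e-04 -9.99999527e-01]] 0.1
```

View pics/top0.png

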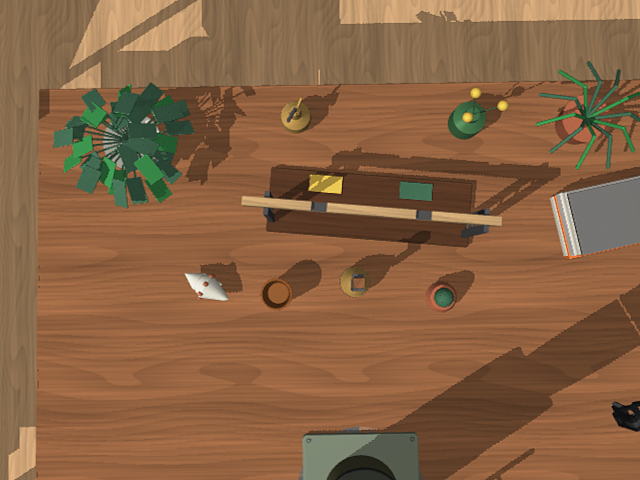

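View pics/side0.png

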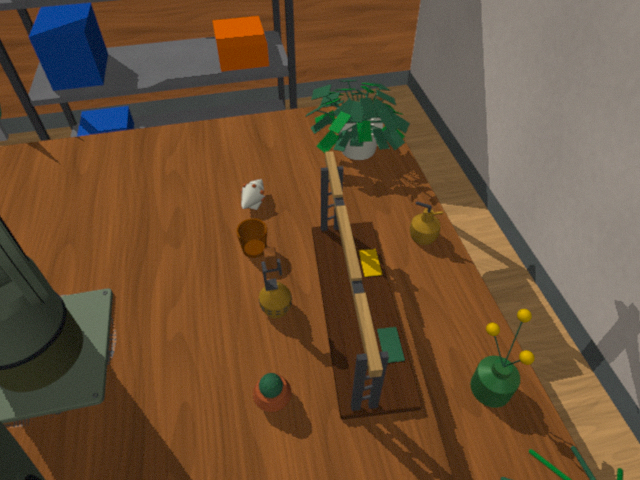

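The top view shows the lantern with its wooden grip at about (357,283), between the tumbler (277,293) and the cactus (442,296). The rail runs from (242,201) to (502,221) and has dark notches at about (319,207) and (424,215). The yellow tile is on the left (+y) at (326,184). The side view agrees. I'll zoom in for the lantern's heading.

```bash
python3 - <<'E'
from h import *
t=cv2.imread("pics/top0.png"); s=cv2.imread("pics/side0.png")
a=cv2.resize(t[255:310,325:390],None,fx=6,fy=6,interpolation=cv2.INTER_CUBIC)
b=cv2.resize(s[235:325,240:305],None,fx=6,fy=6,interpolation=cv2.INTER_CUBIC)[:540]
c=np.zeros((540,a.shape[1]+b.shape[1],3),np.uint8); c[:a.shape[0],:a.shape[1]]=a; c[:b.shape[0],a.shape[1]:]=b
cv2.imwrite("pics/crop.png",c)
ct=get_calibration("top"); hsv=cv2.cvtColor(t,cv2.COLOR_BGR2HSV)
# rail: pale wood at its top
m=cv2.inRange(hsv,(8,50,150),(25,150,255)); m[:190]=0;m[230:]=0;m[:,:235]=0;m[:,510:]=0
ys,xs=np.nonzero(m); L=cv2.fitLine(np.c_[xs,ys].astype(np.float32),cv2.DIST_HUBER,0,.01,.01).ravel()
print("rail px",xs.min(),xs.max(),L)
f=lambda u:L[3]+(u-L[2])*L[1]/L[0]
e=[onz(ct,u,f(u),.215) for u in(xs.min(),xs.max())]; print("rail ends",e,np.linalg.norm(e[0]-e[1]),"mid",(e[0]+e[1])/2)
d=e[0]-e[1]; d/=np.linalg.norm(d); mid=(e[0]+e[1])/2; print("yaw of stand",np.arctan2(-d[0],d[1]))
# dark along rail line
row=[int(t[int(round(f(u))),u].max()) for u in range(240,505)]
dk=[u for u,v in zip(range(240,505),row) if v<110]; print("dark",dk)
for n,lo,hi in(("yel",(22,150,120),(32,255,255)),("grn",(65,60,60),(90,255,200))):
    m=cv2.inRange(hsv,lo,hi);m[:172]=0;m[203:]=0;m[:,:290]=0;m[:,450:]=0
    M=cv2.moments(m,True);u,v=M["m10"]/M["m00"],M["m01"]/M["m00"];P=onz(ct,u,v,.022);print(n,M["m00"],u,v,P,"along",(P-mid)@d)
for u in (dk[0],dk[-1]): pass
g=np.split(np.array(dk),np.where(np.diff(dk)>3)[0]+1)
for k in g:
    if len(k): print(k[0],k[-1],[(onz(ct,u,f(u),z)-mid)@d for u in(k[0]-.5,k[-1]+.5) for z in (.207,)])
E
```

```text
rail px 235 509 [9.9862885e-01 5.2349016e-02 3.7196664e+02 2.1125609e+02]
rail ends [array([0.64074487, 0.25341232, 0.215     ]), array([ 0.60341637, -0.29217587,  0.215     ])] 0.5468636921627599 mid [ 0.62208062 -0.01938178  0.215     ]
yaw of stand -0.06831236596264423
dark [311, 312, 313, 314, 315, 316, 317, 318, 319, 320, 321, 322, 323, 324, 325, 416, 417, 418, 419, 420, 421, 422, 423, 424, 425, 426, 427, 428, 429, 430]
yel 532.0 325.5093984962406 183.54887218045113 [0.70719204 0.06815726 0.022     ] along 0.09314449876575917
grn 536.0 415.6511194029851 190.67723880597015 [ 0.68725138 -0.14052792  0.022     ] along -0.11641507877671878
311 325 [np.float64(0.12256724460599204), np.float64(0.09239968308666041)]
416 430 [np.float64(-0.08842874092007283), np.float64(-0.11853735367951411)]
```

View pics/crop.png

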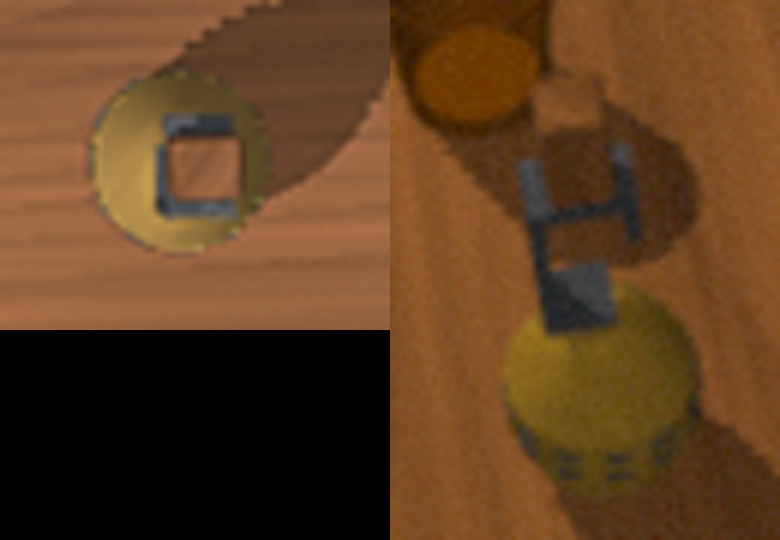

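The crop shows the grip top at about (359,283) in the full top picture. The free (short) leg is on the +x side in both views, so lantern x is close to world +x. The rail mask had picked up table pixels, so I'll refine it.

```bash
python3 - <<'E'
from h import *
t=cv2.imread("pics/top0.png"); ct=get_calibration("top"); cs=get_calibration("side")
hsv=cv2.cvtColor(t,cv2.COLOR_BGR2HSV)
m=cv2.inRange(t,(80,140,180),(200,255,255)); m[:192]=0;m[228:]=0;m[:,:238]=0;m[:,505:]=0
ys,xs=np.nonzero(m); k=abs(ys-(201.5+(xs-242)*20/260))<6; xs,ys=xs[k],ys[k]
L=cv2.fitLine(np.c_[xs,ys].astype(np.float32),cv2.DIST_HUBER,0,.01,.01).ravel(); f=lambda u:L[3]+(u-L[2])*L[1]/L[0]
r=ys-f(xs); print("n",len(xs),xs.min(),xs.max(),L[1]/L[0],"halfwidth",r.min(),r.max())
e=[onz(ct,u,f(u),.215) for u in(xs.min()-.5,xs.max()+.5)]; mid=(e[0]+e[1])/2; d=e[0]-e[1]; print(e,"len",np.linalg.norm(d)); d/=np.linalg.norm(d)
yaw=np.arctan2(-d[0],d[1]); print("mid",mid,"yaw",yaw)
for a,b in((310.5,325.5),(415.5,430.5)):
    u=(a+b)/2; P=onz(ct,u,f(u),.207); print("notch",P,(P-mid)@d)
ax=np.array([d[1],-d[0],0])
for n,P in(("y",[.70719,.06816,.022]),("g",[.68725,-.14053,.022])): print(n,(P-mid)@d,(P-mid)@ax)
# posts midpoint check handled by tiles; lantern: grip top corners from crop
P=[onz(ct,325+u/6-.5,255+v/6-.5,.189) for u,v in((168,137),(240,135),(240,200),(168,202))]
print("grip top",np.mean(P,0),[np.linalg.norm(P[i]-P[i-1]) for i in range(4)])
for u,v in((358.8,282.6),): pass
B=onz(ct,325+180/6-.5,255+162/6-.5,.05); print("body",B)
# side view ray for the grip top centre
p1,d1=ray(cs,240+178/6-.5,235+78/6-.5); G=np.mean(P,0); o=np.array(ct["position"]); d2=G-o
A=np.c_[d1,-d2]; s=np.linalg.lstsq(A,o-p1,rcond=None)[0]; print("two-view",p1+d1*s[0],o+d2*s[1])
E
```

```text
n 1907 242 501 0.08058147 halfwidth -4.321804456382921 4.3492308444412515
[array([0.64896294, 0.24035542, 0.215     ]), array([ 0.59887688, -0.27709894,  0.215     ])] len 0.5198726975893563
mid [ 0.62391991 -0.01837176  0.215     ] yaw -0.09649260126715498
notch [0.63505782 0.0877167  0.207     ] 0.10666801263781246
notch [ 0.61469553 -0.12265223  0.207     ] -0.10468408107575893
y 0.09415171668813181 0.07454600683477686
g -0.11548857725564511 0.07480457049580558
grip top [0.48010618 0.00808312 0.189     ] [np.float64(0.021876370626911657), np.float64(0.024311974909703885), np.float64(0.021876582167946242), np.float64(0.024288370161005584)]
body [0.47990445 0.00706239 0.05      ]
two-view [0.48019727 0.00868975 0.1973637 ] [0.48027282 0.00868393 0.19736262]
```

Emit:
servo_tool --moves '[{"translation": [0.04,-0.04,-0.03],"yaw": 0.15,"fingers": -1},{"translation": [0.09,-0.075,-0.03],"yaw": 0.3,"fingers": -1},{"translation": [0.135,-0.11,-0.03],"yaw": 0.45,"fingers": -1},{"translation": [0.18,-0.15,-0.03],"yaw": 0.487,"fingers": -1},{"translation": [0.22,-0.185,-0.03],"yaw": 0.487,"fingers": -1}]'

```text
clock: 0.72
tcp_pos: [0.3725, -0.2471, 0.2456]
orientation: [[1.0, -0.02, -0.0], [-0.02, -1.0, 0.0], [-0.0, -0.0, -1.0]]
wrist_force: [0.9, -0.5, -0.1]
finger_gap: 1.001
grasp_force: 0.0
```

```bash
cat >> h.py <<'E'
def go(x,y,z,yaw):
    s=get_state(); R=np.array(s["orientation"]); 
    print("t",round(s["clock"],2),"tcp",np.round(s["tcp_pos"],4),"yaw",round(np.arctan2(R[1,0],R[0,0]),4),"F",np.round(s["wrist_force"],1),"gap",round(s["finger_gap"],3),"grip",round(s["grasp_force"],1))
    print("shift",np.round(R.T@(np.array([x,y,z])-s["tcp_pos"]),4),"yaw",round(np.arctan2(R[1,0],R[0,0])-yaw,4))
E
python3 -c "
from h import *
go(.480,.008,.246,-.02); print(get_state()['joint_positions'])"
```

```text
t 0.72 tcp [ 0.3725 -0.2471  0.2456] yaw -0.0202 F [ 0.9 -0.5 -0.1] gap 1.001 grip 0.0
shift [ 0.1023 -0.2572 -0.0003] yaw -0.0002
[ 0.41973375  0.48565251  0.15349918  1.87732578 -0.10132602  0.78636078
 -0.96360365]
```

Emit:
servo_tool --moves '[{"translation": [0.02,-0.052,0],"yaw": 0,"fingers": -1},{"translation": [0.042,-0.107,0],"yaw": 0,"fingers": -1},{"translation": [0.064,-0.162,0],"yaw": 0,"fingers": -1},{"translation": [0.085,-0.217,0],"yaw": 0,"fingers": -1},{"translation": [0.102,-0.257,0],"yaw": 0,"fingers": -1}]'

```text
clock: 1.35
tcp_pos: [0.4796, 0.0082, 0.2456]
orientation: [[1.0, -0.018, -0.0], [-0.018, -1.0, 0.0], [-0.0, -0.0, -1.0]]
wrist_force: [0.3, -0.7, -0.7]
finger_gap: 1.0
grasp_force: 0.0
```

```bash
python3 - <<'E'
from h import *
i=camera("wrist"); cv2.imwrite("pics/w1.png",i[:,:,::-1]); c=get_calibration("wrist")
go(.480,.008,.165,-.02)
def pf(c,P):
    q=np.array(c["rotation"]).T@(np.array(P)-c["position"]); v=np.array([q[0],-q[1],-q[2]]); n=np.hypot(v[0],v[1]); th=np.arctan2(n,v[2]); return c["cx"]+c["fx"]*th*v[0]/n,c["cy"]+c["fy"]*th*v[1]/n
print(pf(c,(.480,.008,.189)))
E
```

```text
t 1.4 tcp [0.4811 0.0131 0.2452] yaw -0.0138 F [ 0.  10.1 -2.7] gap 0.997 grip 0.0
shift [-0.0011  0.0053  0.0802] yaw 0.0062
(np.float64(326.43380007346144), np.float64(253.24760667187894))
```

View pics/w1.png

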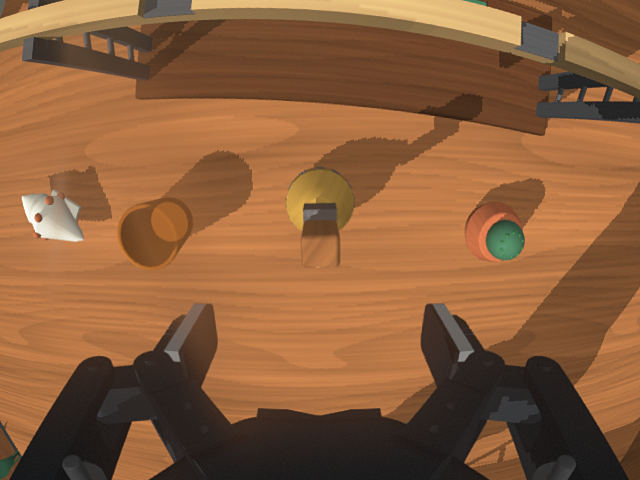

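The wrist view shows the grip top at about (320,253), centred between the fingers, with nothing near them. The arm is still settling after its stop. I'll go down.

Emit:
servo_tool --moves '[{"translation": [0,0,0.02],"yaw": 0,"fingers": -1},{"translation": [0,0,0.04],"yaw": 0,"fingers": -1},{"translation": [0,0,0.06],"yaw": 0,"fingers": -1},{"translation": [0,0,0.081],"yaw": 0,"fingers": -1},{"translation": [0,0,0.081],"yaw": 0,"fingers": -1}]'

```text
clock: 2.02
tcp_pos: [0.4785, 0.0055, 0.1639]
orientation: [[1.0, -0.02, -0.002], [-0.02, -1.0, -0.0], [-0.002, 0.0, -1.0]]
wrist_force: [0.1, -0.3, 1.1]
finger_gap: 1.0
grasp_force: 0.0
```

Emit:
servo_tool --moves '[{"translation": [0,0,0],"yaw": 0,"fingers": 0.2},{"translation": [0,0,0],"yaw": 0,"fingers": 0.5},{"translation": [0,0,0],"yaw": 0,"fingers": 1},{"translation": [0,0,0],"yaw": 0,"fingers": 1},{"translation": [0,0,0],"yaw": 0,"fingers": 1}]'

```text
clock: 2.65
tcp_pos: [0.4796, 0.0058, 0.1653]
orientation: [[1.0, -0.02, 0.001], [-0.02, -1.0, 0.0], [0.001, -0.0, -1.0]]
wrist_force: [-0.2, 1.7, 8.9]
finger_gap: 0.256
grasp_force: 58.7
```

Emit:
servo_tool --moves '[{"translation": [0,0,-0.02],"yaw": 0,"fingers": 1},{"translation": [0,0,-0.045],"yaw": 0.03,"fingers": 1},{"translation": [0,0,-0.075],"yaw": 0.0765,"fingers": 1},{"translation": [0,0,-0.096],"yaw": 0.0765,"fingers": 1},{"translation": [0,0,-0.096],"yaw": 0.0765,"fingers": 1}]'

```text
clock: 3.28
tcp_pos: [0.4795, 0.0057, 0.2615]
orientation: [[0.995, -0.096, 0.002], [-0.096, -0.995, 0.0], [0.002, -0.0, -1.0]]
wrist_force: [0.7, 0.1, -3.4]
finger_gap: 0.257
grasp_force: 60.0
```

Emit:
servo_tool --moves '[{"translation": [0.015,0.01,0],"yaw": 0,"fingers": 1},{"translation": [0.035,0.02,0],"yaw": 0,"fingers": 1},{"translation": [0.045,0.02,0],"yaw": 0,"fingers": 1},{"translation": [0.045,0.02,0],"yaw": 0,"fingers": 1},{"translation": [0.045,0.02,0],"yaw": 0,"fingers": 1}]'

```text
clock: 3.9
tcp_pos: [0.5215, -0.0181, 0.2605]
orientation: [[0.995, -0.096, -0.001], [-0.096, -0.995, 0.0], [-0.001, -0.0, -1.0]]
wrist_force: [0.2, 0.5, -2.9]
finger_gap: 0.256
grasp_force: 60.0
```

```bash
python3 - <<'E'
from h import *
s=camera("side")[:,:,::-1]; t=camera("top")[:,:,::-1]
go(.6239,-.0184,.261,-.0965)
a=cv2.resize(s[170:340,240:410],None,fx=3.5,fy=3.5,interpolation=cv2.INTER_CUBIC)
cv2.imwrite("pics/s2.png",a)
c=get_calibration("side")
R=lambda p:[round(float((p[0]-240)*3.5)),round(float((p[1]-170)*3.5))]
g=get_state()["tcp_pos"]; x=np.array([np.cos(.0965),-np.sin(.0965),0])
for n,dx,dz in(("roof",0,0),("freeleg tip",.0155,-.016),("grip top",0,.046)): print(n,R(proj(c,np.array(g)+x*dx+[0,0,dz-.022])))
print("railmid",R(proj(c,(.6239,-.0184,.215))))
E
```

```text
t 4.0 tcp [ 0.5216 -0.0182  0.2608] yaw -0.0963 F [ 0.2  0.6 -2.7] gap 0.255 grip 60.1
shift [ 0.1018 -0.0097 -0.0003] yaw 0.0002
roof [185, 244]
freeleg tip [216, 262]
grip top [181, 181]
railmid [379, 243]
```

View pics/s2.png

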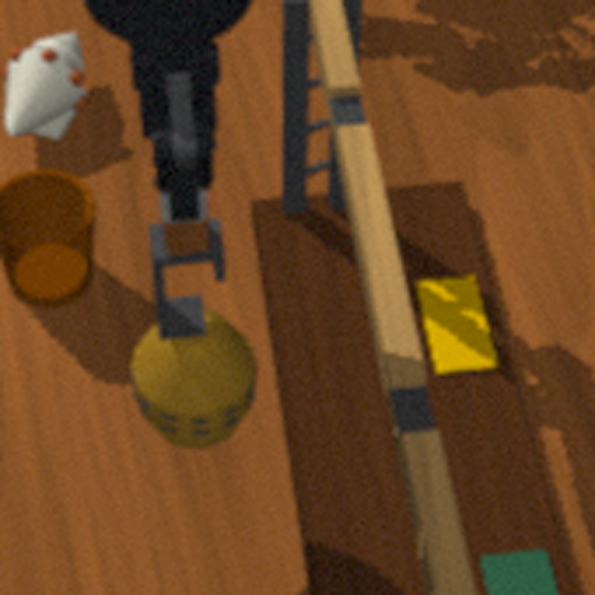

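The crop shows the hook's free leg ending at about (219,280), on the rail's side and at the predicted height. The rail's middle is at (379,243), with the notches at (345,110) and (412,408). Next I'll move the hook in level over the rail.

Emit:
servo_tool --moves '[{"translation": [0.025,-0.005,0],"yaw": 0,"fingers": 1},{"translation": [0.05,-0.01,0],"yaw": 0,"fingers": 1},{"translation": [0.068,-0.01,0],"yaw": 0,"fingers": 1},{"translation": [0.085,-0.01,0],"yaw": 0,"fingers": 1},{"translation": [0.102,-0.01,0],"yaw": 0,"fingers": 1}]'

```text
clock: 4.62
tcp_pos: [0.6248, -0.0183, 0.2607]
orientation: [[0.995, -0.096, -0.0], [-0.096, -0.995, 0.0], [-0.0, -0.0, -1.0]]
wrist_force: [-0.9, -0.5, -2.9]
finger_gap: 0.254
grasp_force: 60.1
```

Emit:
servo_tool --moves '[{"translation": [0,0,0],"yaw": 0,"fingers": 1},{"translation": [0,0,0],"yaw": 0,"fingers": 1}]'

```text
clock: 4.88
tcp_pos: [0.624, -0.0183, 0.2607]
orientation: [[0.995, -0.096, -0.0], [-0.096, -0.995, 0.0], [-0.0, -0.0, -1.0]]
wrist_force: [-0.4, -0.1, -2.3]
finger_gap: 0.258
grasp_force: 60.0
```

```bash
python3 - <<'E'
from h import *
t=camera("top")[:,:,::-1];s=camera("side")[:,:,::-1]
go(.6239,-.0184,.237,-.0965)
a=cv2.resize(s[170:300,270:400],None,fx=4,fy=4,interpolation=cv2.INTER_CUBIC)
b=cv2.resize(t[160:290,290:360],None,fx=4,fy=4,interpolation=cv2.INTER_CUBIC)
cv2.imwrite("pics/s3.png",np.hstack([a,b]))
E
```

```text
t 4.97 tcp [ 0.6241 -0.0184  0.2609] yaw -0.0966 F [-0.4  0.2 -3.3] gap 0.256 grip 60.1
shift [-0.0002  0.0001  0.0239] yaw -0.0001
```

View pics/s3.png

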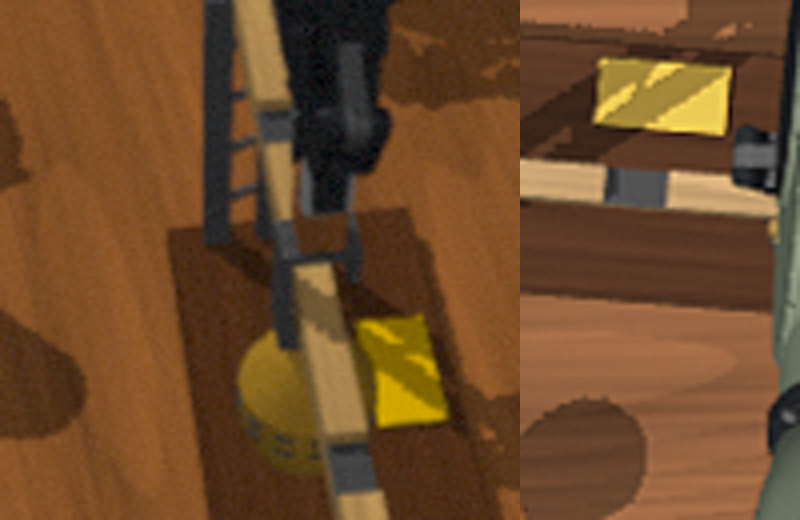

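The hook now straddles the rail: its roof is at about (318,258) in the left crop, with a leg on each side. No contact force, so I'll lower it.

Emit:
servo_tool --moves '[{"translation": [0,0,0.01],"yaw": 0,"fingers": 1},{"translation": [0,0,0.018],"yaw": 0,"fingers": 1},{"translation": [0,0,0.021],"yaw": 0,"fingers": 1},{"translation": [0,0,0.023],"yaw": 0,"fingers": 1},{"translation": [0,0,0.0245],"yaw": 0,"fingers": 1}]'

```text
clock: 5.6
tcp_pos: [0.6249, -0.0185, 0.2372]
orientation: [[0.995, -0.097, 0.002], [-0.097, -0.995, 0.0], [0.002, -0.0, -1.0]]
wrist_force: [-4.6, 1.4, 21.1]
finger_gap: 0.259
grasp_force: 62.8
```

Emit:
servo_tool --moves '[{"translation": [0,0,0],"yaw": 0,"fingers": 1},{"translation": [0,0,0],"yaw": 0,"fingers": 1},{"translation": [0,0,0],"yaw": 0,"fingers": 1}]'

```text
clock: 5.98
tcp_pos: [0.6248, -0.0185, 0.2373]
orientation: [[0.995, -0.097, 0.002], [-0.097, -0.995, 0.0], [0.002, -0.0, -1.0]]
wrist_force: [-3.3, 1.1, 8.5]
finger_gap: 0.254
grasp_force: 61.5
```

The hook rests on the rail at TCP z 0.2373, with a load of about 12 N. Now I'll slide 0.107 m towards +y (tool -y).

Emit:
servo_tool --moves '[{"translation": [0,-0.01,0],"yaw": 0,"fingers": 1},{"translation": [0,-0.025,0],"yaw": 0,"fingers": 1},{"translation": [0,-0.04,0],"yaw": 0,"fingers": 1},{"translation": [0,-0.055,0],"yaw": 0,"fingers": 1},{"translation": [0,-0.065,0],"yaw": 0,"fingers": 1}]'

```text
clock: 6.6
tcp_pos: [0.6314, 0.0455, 0.2372]
orientation: [[0.995, -0.097, 0.002], [-0.097, -0.995, -0.002], [0.002, 0.002, -1.0]]
wrist_force: [-0.1, -6.2, 7.2]
finger_gap: 0.259
grasp_force: 61.3
```

```bash
python3 -c "
from h import *
go(.63506,.0877,.2365,-.0965)"
```

```text
t 6.6 tcp [0.6314 0.0455 0.2372] yaw -0.0972 F [-0.1 -6.2  7.2] gap 0.259 grip 61.3
shift [-0.0004 -0.0424  0.0007] yaw -0.0007
```

Emit:
servo_tool --moves '[{"translation": [0,-0.01,0],"yaw": 0,"fingers": 1},{"translation": [0,-0.02,0],"yaw": 0,"fingers": 1},{"translation": [0,-0.03,0],"yaw": 0,"fingers": 1},{"translation": [0,-0.038,0.0005],"yaw": 0,"fingers": 1},{"translation": [0,-0.042,0.001],"yaw": 0,"fingers": 1}]'

```text
clock: 7.22
tcp_pos: [0.635, 0.0882, 0.2354]
orientation: [[0.995, -0.096, 0.0], [-0.096, -0.995, 0.0], [0.0, -0.0, -1.0]]
wrist_force: [-0.9, 0.7, -2.8]
finger_gap: 0.26
grasp_force: 60.1
```

Emit:
servo_tool --moves '[{"translation": [0,0,0],"yaw": 0,"fingers": 1},{"translation": [0,0,0.001],"yaw": 0,"fingers": 1},{"translation": [0,0,0.002],"yaw": 0,"fingers": 1}]'

```text
clock: 7.6
tcp_pos: [0.6348, 0.0878, 0.2331]
orientation: [[0.995, -0.097, -0.0], [-0.097, -0.995, 0.0], [-0.0, -0.0, -1.0]]
wrist_force: [-0.1, -0.9, -2.6]
finger_gap: 0.26
grasp_force: 60.1
```

The load is gone and the hook is below the rail top's contact height, so it's over the notch. I'll lower to the floor, expected at TCP z 0.2293.

Emit:
servo_tool --moves '[{"translation": [0,0,0.0015],"yaw": 0,"fingers": 1},{"translation": [0,0,0.003],"yaw": 0,"fingers": 1},{"translation": [0,0,0.004],"yaw": 0,"fingers": 1},{"translation": [0,0,0.004],"yaw": 0,"fingers": 1},{"translation": [0,0,0.004],"yaw": 0,"fingers": 1}]'

```text
clock: 8.22
tcp_pos: [0.6349, 0.088, 0.2293]
orientation: [[0.995, -0.097, 0.0], [-0.097, -0.995, 0.0], [0.0, -0.0, -1.0]]
wrist_force: [0.3, -0.1, 1.2]
finger_gap: 0.262
grasp_force: 60.4
```

```bash
python3 -c "
from h import *
go(.63506,.0877,.2293,-.0965)"
```

```text
t 8.22 tcp [0.6349 0.088  0.2293] yaw -0.0967 F [ 0.3 -0.1  1.2] gap 0.262 grip 60.4
shift [0.0002 0.0003 0.    ] yaw -0.0002
```

It's on the notch floor: z 0.2293 as expected, and contact force has returned. Releasing gently, then straight up.

Emit:
servo_tool --moves '[{"translation": [0,0,0],"yaw": 0,"fingers": 0.4},{"translation": [0,0,0],"yaw": 0,"fingers": 0.2},{"translation": [0,0,0],"yaw": 0,"fingers": -0.1},{"translation": [0,0,0],"yaw": 0,"fingers": -0.3},{"translation": [0,0,0],"yaw": 0,"fingers": -0.3}]'

```text
clock: 8.85
tcp_pos: [0.6348, 0.088, 0.2292]
orientation: [[0.995, -0.097, -0.0], [-0.097, -0.995, 0.0], [-0.0, -0.0, -1.0]]
wrist_force: [0.1, 0.3, -0.1]
finger_gap: 0.649
grasp_force: 0.0
```

Emit:
servo_tool --moves '[{"translation": [0,0,-0.01],"yaw": 0,"fingers": -0.3},{"translation": [0,0,-0.03],"yaw": 0,"fingers": -0.3},{"translation": [0,0,-0.06],"yaw": 0,"fingers": -0.3},{"translation": [0,0,-0.09],"yaw": 0,"fingers": -0.3},{"translation": [0,0,-0.1],"yaw": 0,"fingers": -0.3}]'

```text
clock: 9.48
tcp_pos: [0.6352, 0.0879, 0.3313]
orientation: [[0.995, -0.097, 0.003], [-0.097, -0.995, 0.0], [0.002, -0.001, -1.0]]
wrist_force: [0.4, -0.8, -0.4]
finger_gap: 0.651
grasp_force: 0.0
```

Emit:
servo_tool --moves '[{"translation": [-0.05,0.05,0],"yaw": 0,"fingers": -0.3},{"translation": [-0.09,0.1,0],"yaw": 0,"fingers": -0.3},{"translation": [-0.12,0.15,0],"yaw": 0,"fingers": -0.3},{"translation": [-0.15,0.2,0],"yaw": 0,"fingers": -0.3},{"translation": [-0.15,0.2,0],"yaw": 0,"fingers": -0.3}]'

```text
clock: 10.1
tcp_pos: [0.4641, -0.0996, 0.3299]
orientation: [[0.995, -0.101, 0.0], [-0.101, -0.995, -0.001], [0.0, 0.001, -1.0]]
wrist_force: [0.9, 0.3, 0.6]
finger_gap: 0.651
grasp_force: 0.0
```

```bash
python3 - <<'E'
from h import *
import time
s=camera("side")[:,:,::-1]; t=camera("top")[:,:,::-1]
go(.635,.0877,.23,-.0965)
for i in range(10): s2=camera("side")[:,:,::-1]
print("motion",cv2.absdiff(s,s2)[120:300,300:400].mean())
a=cv2.resize(s2[100:240,230:370],None,fx=3.6,fy=3.6,interpolation=cv2.INTER_CUBIC)
b=cv2.resize(t[170:310,270:345],None,fx=3.6,fy=3.6,interpolation=cv2.INTER_CUBIC)
cv2.imwrite("pics/s4.png",np.hstack([a,b]))
E
```

```text
t 10.2 tcp [ 0.4661 -0.0969  0.3294] yaw -0.0978 F [0.  0.9 0.4] gap 0.648 grip 0.0
shift [ 0.1501 -0.2002  0.0995] yaw -0.0013
motion 3.2671111111111113
```

View pics/s4.png

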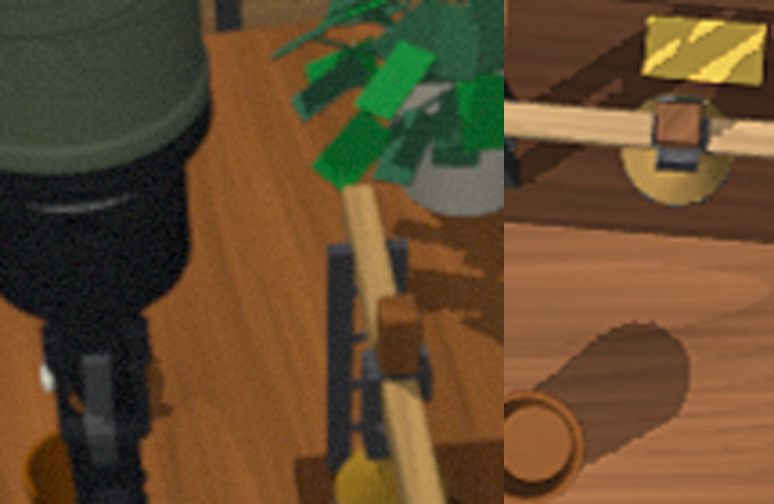

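The lantern hangs in the notch: the grip is at (680,125) in the right crop, and its offset from the body below matches what perspective gives for upright. I'll let it settle and check for sway.

Emit:
servo_tool --moves '[{"translation": [0,0,0],"yaw": 0,"fingers": -0.3},{"translation": [0,0,0],"yaw": 0,"fingers": -0.3},{"translation": [0,0,0],"yaw": 0,"fingers": -0.3},{"translation": [0,0,0],"yaw": 0,"fingers": -0.3},{"translation": [0,0,0],"yaw": 0,"fingers": -0.3}]'

```text
clock: 11.32
tcp_pos: [0.4662, -0.0966, 0.3292]
orientation: [[0.995, -0.097, -0.0], [-0.097, -0.995, 0.0], [-0.0, -0.0, -1.0]]
wrist_force: [0.1, 0.7, 0.5]
finger_gap: 0.65
grasp_force: 0.0
```

```bash
python3 - <<'E'
from h import *
def mc(t):
    h=cv2.cvtColor(t[:,:,::-1].copy(),cv2.COLOR_BGR2HSV)[195:235,295:345]; m=cv2.inRange(h,(18,90,80),(30,255,255)); M=cv2.moments(m,True); return M["m00"],round(M["m10"]/M["m00"],2),round(M["m01"]/M["m00"],2)
F=[camera("top") for _ in range(12)]
print([mc(f) for f in F])
print([round(float(cv2.absdiff(F[0],f)[195:235,295:345].mean()),2) for f in F],[round(float(cv2.absdiff(F[0],f)[330:400,100:200].mean()),2) for f in F[1:4]])
# upright check: body outline centre vs plumb prediction
c=get_calibration("top"); print([np.round(proj(c,(.6351,.0877,z)),1) for z in (.253,.11)])
E
```

```text
[(341.0, 22.12, 21.37), (334.0, 22.18, 21.33), (341.0, 22.36, 21.45), (342.0, 22.05, 21.32), (338.0, 22.27, 21.35), (341.0, 22.1, 21.33), (340.0, 22.25, 21.31), (340.0, 22.29, 21.29), (338.0, 22.19, 21.49), (340.0, 22.09, 21.41), (339.0, 22.22, 21.37), (343.0, 22.11, 21.38)]
[0.0, 0.98, 0.94, 1.02, 0.92, 0.93, 0.9, 0.93, 1.01, 0.88, 0.91, 0.95] [0.64, 0.65, 0.65]
[array([318.1, 203.5]), array([317.8, 210.8])]
```

```bash
python3 -c "
from h import *
print(hand_in())"
```

```text
the job is handed in; nothing more can be done
None
```

The lantern hangs upright and still in the notch on the yellow tile's side, hooked on at the bare middle and slid there along the rail; the arm is clear, and the job was handed in at about 12 s with no verdict shown.

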